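Load the lock-change caddy for the mailbox wall

ROBOT

A 6-joint arm with a two-finger parallel gripper is mounted at the origin on the work surface. World frame = base frame: x ahead of the robot, y to its left, z up, the work surface at z = 0. Lengths are in m, angles in rad, forces in N, time in s.
With the tool pointing down it reaches from about 0.35 to 0.975 m from the base axis. Payload 4.9 kg.
Tool frame: the origin (TCP) lies at the very end of the fingers, on their centre line; the grasp point (between the pads) lies behind it (manip.pinch_z is the y of the grasp point in the tool frame, in m); y points along the fingers, x is the direction in which the jaws open and shut, and the axes are right-handed (so a half turn about y gives the same grasp; the last joint's range is limited). The gripper opens to 85 mm and grips with 20 to 120 N. Pads are 22 mm wide; open, the fingers measure 114 mm over their backs; the gripper's body (76 mm by 85 mm) begins 54 mm behind the grasp point. The pads swing forward as they close: fully open they stand 13 mm farther back than shut.
Start: joints at [-1.368, 0.053, 1.613, -0, 1.476, -0.119], TCP at [0.198, -0.593, 0.231] pointing down, gripper open.
Joint ranges: [-3.01, 3.01], [-1.01, 2.22], [0.06, 2.58], [-1.02, 4.17], [0.09, 2.62], [-3.14, 3.14]. Speed limits (rad/s): [2.57, 2.57, 3.14, 3.14, 3.14, 3.14].

INTERFACE

Orientations are given as a unit quaternion [w, x, y, z].
In Python, from plant import manip gives the robot as it stands.
- The arm moves only by the tool drive_tool, never from a script. Its argument "motion" is a list of rows, each a list of 3 entries, a list of its own where there are three numbers: the shift along the tool's x, y, z in units of 25 mm (1.0 is 25 mm), then the turn, a rotation vector about the tool's x, y, z in units of 5 degrees (1.0 is 5 degrees), then the closure, from -1 (fully open) to 1 (shut). A call has 1 to 12 rows; each row shifts and turns the commanded pose from where the row before left it, along the tool's axes as they then stand; what a row does not reach is not made up. A row lasts 1/10 s, in which the tool goes at most 50 mm and 8.59 degrees, less where a joint would pass 70% of its speed; a pose out of reach is approached as far as the arm can. A call is refused whole if a number of a shift passes 1 or a number of a turn 1, either way. A call with a gripper value outside its range is refused whole. The fingers move at their own pace and stop on an object; the grip force is fixed at half the most. Time passes only in rows, so rows that do not move let the fingers close. It gives the time, the measured TCP pose, the force and the opening at its end, in the units of the state.
- manip.state(): the state, without advancing time (a new reading comes with each control period).
- manip.grab_frame(name): name is "scene" or "top" or "wrist"; returns a dict with "img" (400x640x3 uint8, blue, green, red), "range_z" (400x640 float32, m along the optical axis (not along the pixel's ray), 0 where there is no reading), "camera_matrix" (3x3 intrinsics, pixels), "world_from_camera" (4x4, takes a point from camera to world coordinates); the wrist camera has in their place "T_tool_cam" (4x4, takes a point from camera to tool coordinates, whose origin is the TCP and whose axes are the tool frame's). Camera axes: x right, y down, z forward; pixel columns grow to the right and rows downward; lengths in m; the calibration is good to about 2 mm. A picture is of the moment at which its call begins: read the wrist's pose just before it.
- manip.job_done(): hands the job in, once; it reports no verdict.
The state is a dict: "time": time; "joint_pos": joint angles; "joint_vel": joint speeds; "joint_efforts": joint torques, N m; "tool_pos": TCP position; "tool_rot": TCP orientation; "contact_force": force on the tool from outside, world axes, zero at the start; "ft_torque": the same for the moment, N m; "gripper_width": opening from 0.0 (shut) to 1.0 (fully open).
Only numpy, scipy, OpenCV 4.12 (cv2) and the standard library are available. Lean on these libraries where they do the work, as an engineer would, in place of code of your own. Each camera call takes 0.05 s, during which the arm holds its last target. There are 200 camera calls.

TASK

Get the caddy ready for changing mailbox locks: stand the red, the blue and the yellow lock upright in the caddy pocket with the liner of the same colour, and leave the old black and white locks standing where they are. Then, only once all three locks are in, stack the loose key box on the key box at the end of the caddy, so that its base locks down flat over the lugs on the lid.

Things in the scene. Friction and masses are not known exactly. Their poses are not given: they have to be found in the camera images.
- lock_red: new cam lock, red barrel, upright on its steel nut, key slot up: nut 36 mm across, 8 mm high; above it the red barrel, 24 mm across, up to 48 mm high (top 4 mm a 27 mm rim). 0.12 kg. Goes in the caddy. Origin: centre of underside; z up. Round: grip it across the barrel at any yaw, e.g. 38 mm up.
- lock_blue: new cam lock, blue barrel, upright on its steel nut, key slot up: nut 36 mm across, 8 mm high; above it the blue barrel, 24 mm across, up to 48 mm high (top 4 mm a 27 mm rim). 0.12 kg. Goes in the caddy. Origin: centre of underside; z up. Round: grip it across the barrel at any yaw, e.g. 38 mm up.
- lock_yellow: new cam lock, yellow barrel, upright on its steel nut, key slot up: nut 36 mm across, 8 mm high; above it the yellow barrel, 24 mm across, up to 48 mm high (top 4 mm a 27 mm rim). 0.12 kg. Goes in the caddy. Origin: centre of underside; z up. Round: grip it across the barrel at any yaw, e.g. 38 mm up.
- lock_black: old cam lock with a black barrel, same shape and size as the new ones, upright. Does not belong in the caddy: leave it standing where it is. Origin: centre of the underside.
- lock_white: old cam lock with a white barrel, same shape and size as the new ones, upright. Does not belong in the caddy: leave it standing where it is. Origin: centre of the underside.
- keybox: loose key box: green, white lid, 100 mm (its x) by 56 mm (its y; grip across this, e.g. 32 mm up), 42 mm high plus two black lugs of 6 mm on the lid, 0.3 kg. Underside: two round recesses 18 mm across, 10 mm deep, at x = +-30 mm, y = 0; fits either way round. Origin: centre of underside; z up. Locked on, its underside lies on the caddy key box's lid.
- caddy: fixed blue tray, 122 (x) by 326 (y) mm, rim 24 mm high. Grey insert, top at 22 mm, 3 pockets 66 mm square at x 0, y -114, -40, 34 mm. At the +y end, centre x 0, y 119 mm, a fixed green key box, 100 (x) by 56 (y) mm, its white lid's top at z 46 mm; on it 2 black tapered lugs at +-30 mm along x, 14 mm wide (9 at top), 6 mm high, 2 mm play. Origin: centre of underside, on the table.
- liner_red: red square liner, 62 x 62 mm, 2 mm thick, fixed on the floor of one of the caddy's three pockets (which one differs each time), turned with the caddy: place of the red lock. Pocket 66 x 66 mm, 16 mm deep above the liner. Origin: centre of its underside, 4 mm above the table; its top is 6 mm above the table.
- liner_blue: blue square liner, 62 x 62 mm, 2 mm thick, fixed on the floor of one of the caddy's three pockets (which one differs each time), turned with the caddy: place of the blue lock. Pocket 66 x 66 mm, 16 mm deep above the liner. Origin: centre of its underside, 4 mm above the table; its top is 6 mm above the table.
- liner_yellow: yellow square liner, 62 x 62 mm, 2 mm thick, fixed on the floor of one of the caddy's three pockets (which one differs each time), turned with the caddy: place of the yellow lock. Pocket 66 x 66 mm, 16 mm deep above the liner. Origin: centre of its underside, 4 mm above the table; its top is 6 mm above the table.
Mind the look-alikes: they are no part of the job. Several things look just like the liner_blue: the one meant starts farthest to the robot's left.

How it is judged:
By the outcome, as a careful person would: the job done as asked, in the order asked, and still so for the second after the job is handed in, with the robot touching nothing.
It also fails if it takes over 112 s, if anything falls off the work surface, if the arm or the gripper's body presses on something with over 40 N, if the wrist force passes 120 N, or if a joint passes its speed limit or range.

## Working session

There is one attempt and no reset: what is moved stays moved. The work goes in short steps, Python scripts to look and compute and a tool call to move; the robot and the scene stay as the last step left them, time stands still between calls to the robot, and variables do not carry over. Pictures are saved under pics/ and viewed, about 12 in all and at most 16, crops included, and the job is handed in when it is done.

Besides the shell and the picture viewer there is one more tool, called after ">>>" in YAML: its name, and indented under it one key for each argument. drive_tool: Moves the arm, as the interface text tells. Its arguments: {"type":"object","properties":{"motion":{"type":"array","items":{"type":"array"}}},"required":["motion"]}

```bash
ls; mkdir -p pics
python3 - <<'E'
from plant import manip
import cv2,numpy as np
print(manip.state(), manip.pinch_z)
for n in("scene","top"):
    f=manip.grab_frame(n); cv2.imwrite(f"pics/{n}0.png",f["img"]); np.savez(f"pics/{n}0.npz",**f)
    print(n,f["camera_matrix"],f["world_from_camera"])
E
```

```text
pics
{'time': 0.0, 'joint_pos': array([-1.36799214e+00,  5.33539764e-02,  1.61433546e+00, -4.15580561e-06,
        1.47598062e+00, -1.18982387e-01]), 'joint_vel': array([-0.00104747,  0.00133548, -0.00123323, -0.00076392,  0.00036376,
       -0.00020171]), 'joint_efforts': array([ 2.94909814e-04, -3.93674433e+01, -3.70181072e+01, -9.60674288e-05,
        7.08083229e-03, -6.81679737e-06]), 'tool_pos': array([ 0.1975445 , -0.59228964,  0.23004003]), 'tool_rot': array([ 0.57413813, -0.57314601,  0.41398359, -0.41290029]), 'contact_force': array([-0.16782385,  0.17527748,  0.72639321]), 'ft_torque': array([-0.00571928,  0.01901922,  0.00583772]), 'gripper_width': 0.999146209332442} -0.0187
scene [[409.92322604   0.         322.60832679]
 [  0.         409.92322604 201.50859227]
 [  0.           0.           1.        ]] [[-0.40671518  0.79075786 -0.45747653  1.03449317]
 [ 0.91353042  0.34836212 -0.21001428  0.2142803 ]
 [-0.00670295 -0.50333472 -0.86406552  0.96596255]
 [ 0.          0.          0.          1.        ]]
top [[415.04017055   0.         318.25458812]
 [  0.         415.04017055 197.28541031]
 [  0.           0.           1.        ]] [[-1.84336233e-01 -9.59499772e-01  2.13026620e-01  3.50180742e-01]
 [-9.82863242e-01  1.79956551e-01 -3.99435424e-02  2.34249806e-02]
 [-9.71594165e-06 -2.16739076e-01 -9.76229570e-01  9.00394725e-01]
 [ 0.00000000e+00  0.00000000e+00  0.00000000e+00  1.00000000e+00]]
```

View pics/scene0.png

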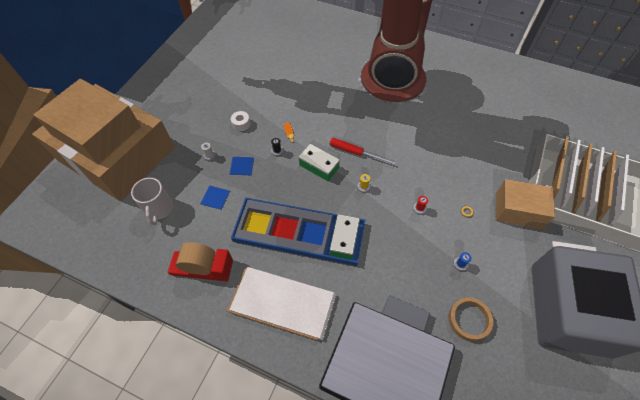

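View pics/top0.png

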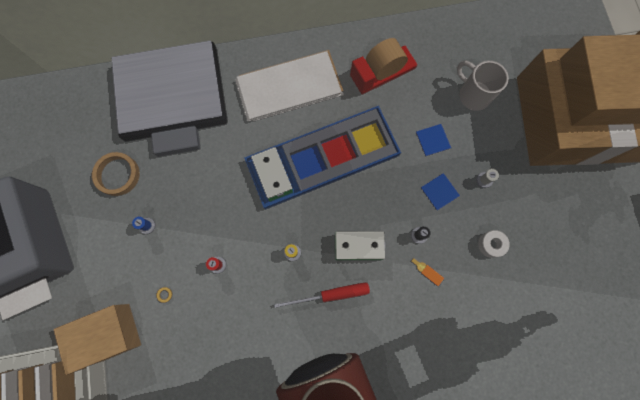

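Candidates in top view: the blue squares are (309,162) in the caddy, and (433,140) and (440,190) loose on the table. Robot's left (+y) is the image left, so the one meant is the caddy's (309,162). The yellow and red liners are at (368,139) and (339,151). The locks are red (215,265), blue (143,225), yellow (292,252), black (421,234) and white (489,178). Other red and yellow items are the screwdriver, tape dispenser, brass ring (164,295) and orange knife (427,272). The loose key box is at (360,245) and the fixed one at (270,173).

```bash
cat > h.py <<'E'
import numpy as np,cv2
def cast(f,uv,z,T=None):
    K=f["camera_matrix"];T=f["world_from_camera"] if T is None else T
    uv=np.atleast_2d(np.asarray(uv,float))
    r=np.c_[(uv-K[:2,2])/[K[0,0],K[1,1]],np.ones(len(uv))]@T[:3,:3].T
    return T[:3,3]+r*((z-T[2,3])/r[:,2])[:,None]
def cloud(f,T=None):
    K=f["camera_matrix"];T=f["world_from_camera"] if T is None else T
    v,u=np.indices(f["range_z"].shape);d=f["range_z"]
    c=np.stack([(u-K[0,2])/K[0,0]*d,(v-K[1,2])/K[1,1]*d,d],-1)
    return c@T[:3,:3].T+T[:3,3]
def toolT(s,f):
    from scipy.spatial.transform import Rotation as R
    q=s["tool_rot"];T=np.eye(4);T[:3,:3]=R.from_quat([q[1],q[2],q[3],q[0]]).as_matrix();T[:3,3]=s["tool_pos"]
    return T@f["T_tool_cam"]
E
python3 - <<'E'
from h import *
seeds=dict(top=dict(red=(215,265),blue=(143,225),yellow=(292,252),black=(421,234),white=(489,178),Lb=(309,162),Lr=(339,151),Ly=(368,139),kb=(360,245),fk=(270,173)),
 scene=dict(red=(422,204),blue=(463,260),yellow=(365,182),black=(277,146),white=(208,150),Lb=(313,234),Lr=(286,228),Ly=(258,223),kb=(320,160),fk=(345,235)))
for n in("top","scene"):
    f=dict(np.load(f"pics/{n}0.npz"));P=cloud(f)
    for k,(u,v) in seeds[n].items():
        r=26 if 'k' in k and k!='black' else 14
        if k=='black': r=14
        w=P[v-r:v+r+1,u-r:u+r+1].reshape(-1,3)
        z0={'L':.006,'k':.042,'f':.046}.get(k[0] if k[0] in'Lf' else ('k' if k=='kb' else ''),.048)
        m=abs(w[:,2]-z0)<.0035
        q=w[m]
        if len(q)<3: print(n,k,len(q),w[:,2].max());continue
        rect=cv2.minAreaRect((q[:,:2]*1000).astype(np.float32))
        print(n,k,len(q),q.mean(0).round(4),"rect",np.round(rect[0],1),np.round(rect[1],1),round(rect[2],1))
E
```

```text
top red 132 [0.4405 0.2258 0.0478] rect [440.5 225.6] [24.6 25.5] 11.9
top blue 126 [0.5523 0.3653 0.0479] rect [552.4 366. ] [26.  23.8] 82.5
top yellow 126 [0.4367 0.0638 0.0479] rect [437.  64.] [24.9 24.4] 34.8
top black 124 [ 0.4226 -0.2121  0.048 ] rect [ 422.8 -212.2] [25.9 23.4] 79.7
top white 120 [ 0.5164 -0.3843  0.0481] rect [ 516.7 -384.4] [24.9 25.6] 31.2
top Lb 667 [ 0.6297 -0.0071  0.0057] rect [629.7  -7.7] [63.3 67.2] 79.3
top Lr 654 [ 0.644  -0.0788  0.0057] rect [643.  -79.4] [63.7 68. ] 79.2
top Ly 636 [ 0.6598 -0.1508  0.0059] rect [ 658.5 -150. ] [64.6 70.1] 78.5
top kb 1254 [ 0.4223 -0.0777  0.0418] rect [422.7 -78. ] [99.9 54.2] 79.4
top fk 1131 [0.6087 0.0768 0.0458] rect [609.3  76.9] [102.9  55.9] 11.7
scene red 59 [0.4415 0.2257 0.0493] rect [440.8 226.3] [24.3 23.9] 16.1
scene blue 85 [0.5525 0.3662 0.0496] rect [551.9 365.7] [26.3 23.8] 12.9
scene yellow 52 [0.4373 0.0649 0.0494] rect [437.  65.] [25.7 24.7] 36.1
scene black 47 [ 0.424  -0.2116  0.0492] rect [ 422.8 -212.2] [24.2 24.9] 6.1
scene white 52 [ 0.5183 -0.3832  0.0491] rect [ 517.3 -384.5] [25.  24.2] 81.5
scene Lb 450 [ 0.6231 -0.0054  0.0072] rect [622.1   0.8] [63.2 85.9] 6.2
scene Lr 427 [ 0.6373 -0.0773  0.0071] rect [635.5 -71.9] [60.5 82. ] 11.0
scene Ly 412 [ 0.6537 -0.1515  0.0072] rect [ 651.4 -144.5] [61.3 81.9] 13.2
scene kb 476 [ 0.4246 -0.0755  0.0433] rect [423.5 -77.7] [101.2  59.1] 79.1
scene fk 691 [0.6116 0.0785 0.0472] rect [609.7  77.7] [102.1  56.3] 12.1
```

```bash
cat > plan.py <<'E'
"""plan.py x y z yaw_deg: from the measured pose, shift (tool axes, 25 mm units) and turn (5 deg units) to the pose
with the tool down and its x (jaw axis) at yaw_deg"""
import sys;from plant import manip;import numpy as np
from scipy.spatial.transform import Rotation as R
x,y,z,yaw=map(float,sys.argv[1:5]);s=manip.state();q=s["tool_rot"]
A=R.from_quat([q[1],q[2],q[3],q[0]])
a=np.radians(yaw);X=np.array([np.cos(a),np.sin(a),0]);Y=np.array([0,0,-1.]);B=R.from_matrix(np.c_[X,Y,np.cross(X,Y)])
d=np.array([x,y,z])-s["tool_pos"]
print("pos",s["tool_pos"].round(4),"yaw",np.degrees(np.arctan2(*A.as_matrix()[1::-1,0])).round(2),"t",round(s["time"],2),"F",s["contact_force"].round(1),"w",round(s["gripper_width"],3),"j5",round(s["joint_pos"][5],2))
print("turn units",(np.degrees((A.inv()*B).as_rotvec())/5).round(2))
print("shift now-axes",(A.inv().apply(d)/.025).round(2),"target-axes",(B.inv().apply(d)/.025).round(2))
E
python3 plan.py 0.4368 0.0642 0.15 12; python3 plan.py 0.4368 0.0642 0.15 192
```

```text
pos [ 0.1976 -0.5923  0.2302] yaw -71.56 t 0.1 F [ 0.9 -0.2  0.1] w 0.999 j5 -0.12
turn units [ -0.02 -16.71  -0.02]
shift now-axes [-21.88   3.25  17.38] target-axes [14.82  3.21 23.7 ]
pos [ 0.1976 -0.5923  0.2302] yaw -71.56 t 0.1 F [ 0.9 -0.2  0.1] w 0.999 j5 -0.12
turn units [ 0.02 19.29 -0.02]
shift now-axes [-21.88   3.25  17.38] target-axes [-14.82   3.21 -23.7 ]
```

>>> drive_tool:
  motion:
    - [[0,0,0],[0,-0.98,0],-1]
    - [[0,0,0],[0,-0.98,0],-1]
    - [[0,0,0],[0,-0.98,0],-1]
    - [[0,0,0],[0,-0.98,0],-1]
    - [[0,0,0],[0,-0.98,0],-1]
    - [[0,0,0],[0,-0.98,0],-1]
    - [[0,0,0],[0,-0.98,0],-1]
    - [[0,0,0],[0,-0.98,0],-1]
    - [[0,0,0],[0,-0.98,0],-1]
    - [[0,0,0],[0,-0.98,0],-1]
    - [[0,0,0],[0,-0.98,0],-1]
    - [[0,0,0],[0,-0.98,0],-1]

```text
time: 1.3
tool_pos: [0.1976, -0.5925, 0.2306]
tool_rot: [0.703, -0.702, 0.077, -0.077]
contact_force: [0.0, -0.5, 0.5]
gripper_width: 1.002
```

>>> drive_tool:
  motion:
    - [[0,0,0],[0,-0.98,0],-1]
    - [[0,0,0],[0,-0.98,0],-1]
    - [[0,0,0],[0,-0.98,0],-1]
    - [[0,0,0],[0,-0.98,0],-1]
    - [[0,0,0],[0,-0.98,0],-1]
    - [[0.62,0.1,0.98],[0,0,0],-1]
    - [[0.62,0.1,0.98],[0,0,0],-1]
    - [[0.62,0.1,0.98],[0,0,0],-1]
    - [[0.62,0.1,0.98],[0,0,0],-1]
    - [[0.62,0.1,0.98],[0,0,0],-1]
    - [[0.62,0.1,0.98],[0,0,0],-1]
    - [[0.62,0.1,0.98],[0,0,0],-1]

```text
time: 2.5
tool_pos: [0.2691, -0.4015, 0.2131]
tool_rot: [0.704, -0.703, -0.072, 0.072]
contact_force: [0.5, -0.3, -0.5]
gripper_width: 1.005
```

```bash
python3 plan.py 0.4368 0.0642 0.15 12
```

```text
pos [ 0.2691 -0.4015  0.2131] yaw 11.72 t 2.5 F [ 0.5 -0.3 -0.5] w 1.005 j5 -1.34
turn units [-0.01 -0.06 -0.  ]
shift now-axes [10.35  2.54 16.87] target-axes [10.43  2.52 16.83]
```

>>> drive_tool:
  motion:
    - [[0.61,0,0.99],[0,0,0],-1]
    - [[0.61,0,0.99],[0,0,0],-1]
    - [[0.61,0,0.99],[0,0,0],-1]
    - [[0.61,0,0.99],[0,0,0],-1]
    - [[0.61,0,0.99],[0,0,0],-1]
    - [[0.61,0,0.99],[0,0,0],-1]
    - [[0.61,0,0.99],[0,0,0],-1]
    - [[0.61,0,0.99],[0,0,0],-1]
    - [[0.61,0,0.99],[0,0,0],-1]
    - [[0.61,0,0.99],[0,0,0],-1]
    - [[0.61,0,0.99],[0,0,0],-1]
    - [[0.61,0,0.99],[0,0,0],-1]

```text
time: 3.7
tool_pos: [0.3877, -0.0736, 0.2134]
tool_rot: [0.703, -0.703, -0.072, 0.072]
contact_force: [0.0, 0.4, 0.1]
gripper_width: 1.001
```

>>> drive_tool:
  motion:
    - [[0.62,0.5,0.99],[0,0,0],-1]
    - [[0.62,0.5,0.99],[0,0,0],-1]
    - [[0.62,0.5,0.99],[0,0,0],-1]
    - [[0.62,0.5,0.99],[0,0,0],-1]
    - [[0.62,0.5,0.99],[0,0,0],-1]

```text
time: 4.2
tool_pos: [0.4384, 0.0633, 0.1504]
tool_rot: [0.703, -0.703, -0.072, 0.073]
contact_force: [0.3, -0.2, 0.0]
gripper_width: 0.998
```

```bash
python3 plan.py 0.4368 0.0642 0.0195 12
python3 - <<'E'
from plant import manip;from h import *
s=manip.state();f=manip.grab_frame("wrist");cv2.imwrite("pics/w1.png",f["img"])
a=cv2.imread("pics/top0.png")[90:270,120:520];cv2.imwrite("pics/c1.png",cv2.resize(a,None,fx=2,fy=2,interpolation=cv2.INTER_CUBIC))
P=cloud(f,toolT(s,f));m=(abs(P[...,2]-.048)<.004)&(abs(P[...,0]-.437)<.03)&(abs(P[...,1]-.064)<.03)
q=P[m];print(len(q),q.mean(0),cv2.minAreaRect((q[:,:2]*1000).astype(np.float32)))
E
```

```text
pos [0.4384 0.0633 0.1504] yaw 11.75 t 4.2 F [ 0.3 -0.2  0. ] w 0.998 j5 -0.23
turn units [-0.   -0.05 -0.  ]
shift now-axes [-0.05  5.24  0.05] target-axes [-0.05  5.24  0.05]
795 [0.43666544 0.06558523 0.04796284] ((436.60577392578125, 64.93437957763672), (26.3973331451416, 25.931625366210938), 51.57579040527344)
```

View pics/c1.png

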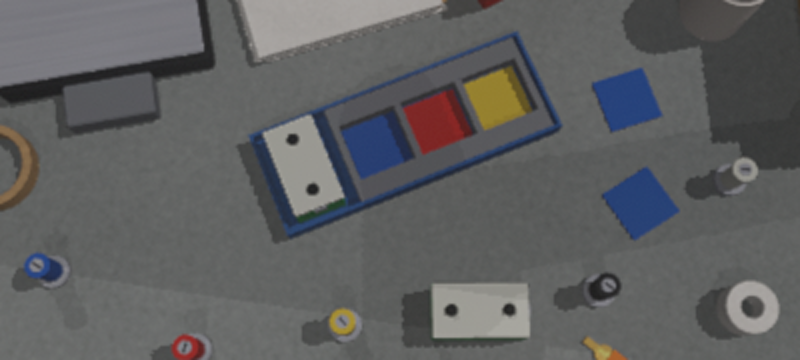

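View pics/w1.png

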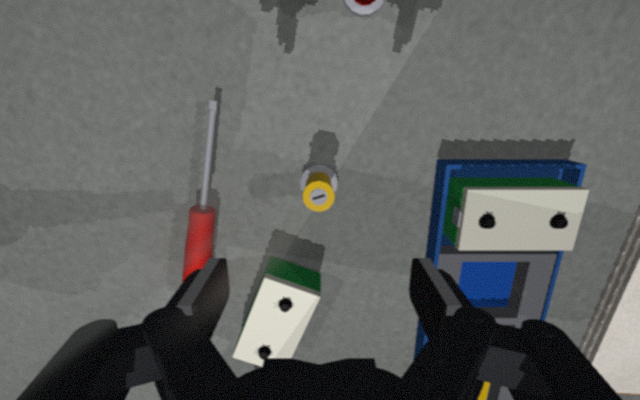

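The crop confirms the caddy's blue, red and yellow liners at crop (375,145), (437,120) and (495,97). The wrist view shows the yellow lock at (319,195), measured at (0.4367, 0.0649), which agrees with the other views to about 1 mm. Next I descend and grip.

>>> drive_tool:
  motion:
    - [[-0.05,0.9,0.06],[0,0,0],-1]
    - [[0,0.9,0],[0,0,0],-1]
    - [[0,0.9,0],[0,0,0],-1]
    - [[0,0.9,0],[0,0,0],-1]
    - [[0,0.9,0],[0,0,0],-1]
    - [[0,0.74,0],[0,0,0],-1]
    - [[0,0,0],[0,0,0],1]
    - [[0,0,0],[0,0,0],1]
    - [[0,0,0],[0,0,0],1]
    - [[0,0,0],[0,0,0],1]
    - [[0,0,0],[0,0,0],1]
    - [[0,0,0],[0,0,0],1]

```text
time: 5.45
tool_pos: [0.4382, 0.0632, 0.0218]
tool_rot: [-0.703, 0.704, 0.073, -0.071]
contact_force: [-1.0, 0.2, 6.0]
gripper_width: 0.258
```

>>> drive_tool:
  motion:
    - [[0,0,0],[0,0,0],1]
    - [[0,0,0],[0,0,0],1]
    - [[0,0,0],[0,0,0],1]

```text
time: 5.75
tool_pos: [0.4381, 0.0632, 0.0218]
tool_rot: [-0.703, 0.704, 0.073, -0.072]
contact_force: [-0.9, -1.1, 5.6]
gripper_width: 0.261
```

```bash
python3 plan.py 0.658 -0.1505 0.15 12
```

```text
pos [0.4381 0.0632 0.0218] yaw 11.74 t 5.75 F [-0.9 -1.1  5.6] w 0.261 j5 -0.23
turn units [ 0.01 -0.05  0.03]
shift now-axes [  6.88  -5.11 -10.16] target-axes [  6.82  -5.13 -10.19]
```

>>> drive_tool:
  motion:
    - [[0,-0.8,0],[0,0,0],1]
    - [[0,-0.8,0],[0,0,0],1]
    - [[0,-0.8,0],[0,0,0],1]
    - [[0,-0.8,0],[0,0,0],1]

```text
time: 6.15
tool_pos: [0.4365, 0.0633, 0.1007]
tool_rot: [0.703, -0.703, -0.072, 0.073]
contact_force: [0.1, 0.3, -1.4]
gripper_width: 0.262
```

>>> drive_tool:
  motion:
    - [[0.62,0,-0.93],[0,0,0],1]
    - [[0.62,0,-0.93],[0,0,0],1]
    - [[0.62,0,-0.93],[0,0,0],1]
    - [[0.62,0,-0.93],[0,0,0],1]
    - [[0.62,0,-0.93],[0,0,0],1]
    - [[0.62,0,-0.93],[0,0,0],1]
    - [[0.62,0,-0.93],[0,0,0],1]
    - [[0.62,0,-0.93],[0,0,0],1]
    - [[0.62,0,-0.93],[0,0,0],1]
    - [[0.62,0,-0.93],[0,0,0],1]
    - [[0.62,0,-0.93],[0,0,0],1]

```text
time: 7.25
tool_pos: [0.6562, -0.1532, 0.0996]
tool_rot: [0.704, -0.703, -0.072, 0.073]
contact_force: [0.6, 0.4, -0.3]
gripper_width: 0.259
```

```bash
python3 plan.py 0.658 -0.1505 0.028 12
python3 - <<'E'
from plant import manip;from h import *
s=manip.state();f=manip.grab_frame("wrist");cv2.imwrite("pics/w2.png",f["img"])
P=cloud(f,toolT(s,f));h=cv2.cvtColor(f["img"],cv2.COLOR_BGR2HSV)
m=(P[...,2]<.012)&(h[...,1]>120)
q=P[m&(h[...,0]>18)&(h[...,0]<35)];print('yellow liner',len(q),q.mean(0),cv2.minAreaRect((q[:,:2]*1000).astype(np.float32)) if len(q) else 0)
E
```

```text
pos [ 0.6562 -0.1532  0.0996] yaw 11.73 t 7.25 F [ 0.6  0.4 -0.3] w 0.259 j5 -0.54
turn units [-0.01 -0.05 -0.01]
shift now-axes [0.09 2.86 0.09] target-axes [0.09 2.86 0.09]
yellow liner 4573 [ 0.6570472  -0.14409441  0.0057896 ] ((574.093994140625, -161.58921813964844), (132.426513671875, 272.861572265625), 78.97740173339844)
```

View pics/w2.png

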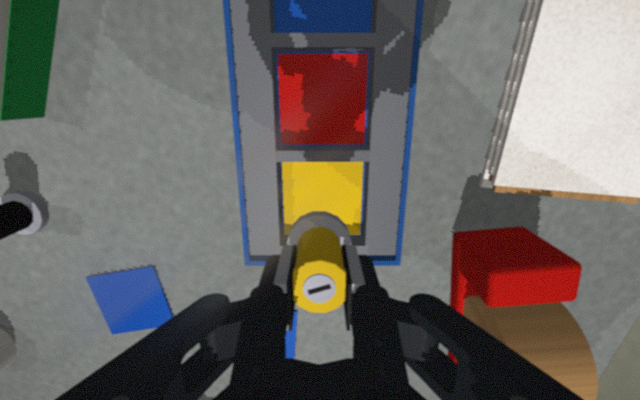

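The yellow lock is held upright at (320,287), over the yellow pocket at (322,200). Lowering it.

>>> drive_tool:
  motion:
    - [[0.1,0.7,0.1],[0,0,0],1]
    - [[0,0.7,0],[0,0,0],1]
    - [[0,0.7,0],[0,0,0],1]
    - [[0,0.5,0],[0,0,0],1]
    - [[0,0.2,0],[0,0,0],1]
    - [[0,0,0],[0,0,0],1]

```text
time: 7.9
tool_pos: [0.6571, -0.1489, 0.0293]
tool_rot: [0.704, -0.703, -0.072, 0.073]
contact_force: [-0.0, 1.0, -0.9]
gripper_width: 0.255
```

```bash
python3 plan.py 0.658 -0.1505 0.0265 12
```

```text
pos [ 0.6571 -0.1489  0.0293] yaw 11.76 t 7.9 F [-0.   1.  -0.9] w 0.255 j5 -0.54
turn units [-0.01 -0.05 -0.02]
shift now-axes [ 0.02  0.11 -0.07] target-axes [ 0.02  0.11 -0.07]
```

>>> drive_tool:
  motion:
    - [[0,0.06,0],[0,0,0],1]
    - [[0,0.05,0],[0,0,0],1]
    - [[0,0,0],[0,0,0],1]

```text
time: 8.2
tool_pos: [0.6582, -0.1496, 0.0279]
tool_rot: [-0.703, 0.704, 0.073, -0.072]
contact_force: [-0.0, -0.5, -0.5]
gripper_width: 0.258
```

>>> drive_tool:
  motion:
    - [[0,0,0],[0,0,0],0.1]
    - [[0,0,0],[0,0,0],0]
    - [[0,0,0],[0,0,0],-0.2]
    - [[0,0,0],[0,0,0],-0.2]
    - [[0,0,0],[0,0,0],-0.2]
    - [[0,-0.5,0],[0,0,0],-0.2]
    - [[0,-1,0],[0,0,0],-0.2]
    - [[0,-1,0],[0,0,0],-0.2]
    - [[0,-1,0],[0,0,0],-0.2]

```text
time: 9.1
tool_pos: [0.658, -0.1496, 0.117]
tool_rot: [-0.703, 0.704, 0.073, -0.072]
contact_force: [-0.1, -0.1, -0.2]
gripper_width: 0.598
```

```bash
python3 plan.py 0.4406 0.2258 0.115 12;  python3 - <<'E'
from plant import manip;from h import *
s=manip.state();f=manip.grab_frame("wrist");cv2.imwrite("pics/w3.png",f["img"])
E
```

```text
pos [ 0.658  -0.1496  0.117 ] yaw 11.74 t 9.1 F [-0.1 -0.1 -0.2] w 0.598 j5 -0.54
turn units [ 0.   -0.05  0.01]
shift now-axes [-5.46  0.07 16.47] target-axes [-5.38  0.08 16.49]
```

View pics/w3.png

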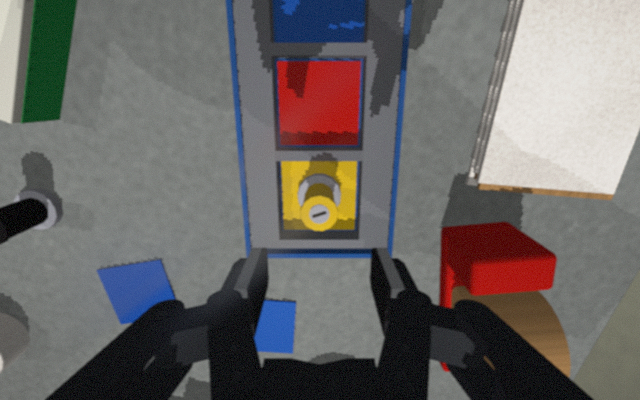

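The yellow lock stands upright in the yellow pocket (lock top at (320,210)). Red is next.

>>> drive_tool:
  motion:
    - [[-0.32,0,0.97],[0,0,0],-1]
    - [[-0.32,0,0.97],[0,0,0],-1]
    - [[-0.32,0,0.97],[0,0,0],-1]
    - [[-0.32,0,0.97],[0,0,0],-1]
    - [[-0.32,0,0.97],[0,0,0],-1]
    - [[-0.32,0,0.97],[0,0,0],-1]
    - [[-0.32,0,0.97],[0,0,0],-1]
    - [[-0.32,0,0.97],[0,0,0],-1]
    - [[-0.32,0,0.97],[0,0,0],-1]
    - [[-0.32,0,0.97],[0,0,0],-1]
    - [[-0.32,0,0.97],[0,0,0],-1]
    - [[-0.32,0,0.97],[0,0,0],-1]

```text
time: 10.35
tool_pos: [0.5044, 0.1167, 0.116]
tool_rot: [0.703, -0.703, -0.073, 0.072]
contact_force: [-0.0, 0.5, 0.5]
gripper_width: 0.997
```

>>> drive_tool:
  motion:
    - [[-0.32,0,0.97],[0,0,0],-1]
    - [[-0.32,0,0.97],[0,0,0],-1]
    - [[-0.32,0,0.97],[0,0,0],-1]
    - [[-0.32,0,0.97],[0,0,0],-1]
    - [[-0.32,0,0.97],[0,0,0],-1]
    - [[0,0,0],[0,0,0],-1]

```text
time: 10.95
tool_pos: [0.4398, 0.2283, 0.1157]
tool_rot: [0.704, -0.703, -0.074, 0.073]
contact_force: [0.5, 0.9, -0.0]
gripper_width: 0.997
```

```bash
python3 plan.py 0.4406 0.2258 0.0195 12
python3 - <<'E'
from plant import manip;from h import *
s=manip.state();f=manip.grab_frame("wrist")
P=cloud(f,toolT(s,f));m=(abs(P[...,2]-.048)<.004)&(abs(P[...,0]-.441)<.03)&(abs(P[...,1]-.226)<.03)
q=P[m];print(len(q),q.mean(0),cv2.minAreaRect((q[:,:2]*1000).astype(np.float32)))
E
```

```text
pos [0.4398 0.2283 0.1157] yaw 11.93 t 10.95 F [ 0.5  0.9 -0. ] w 0.997 j5 0.12
turn units [-0.01 -0.01  0.01]
shift now-axes [ 0.01  3.85 -0.11] target-axes [ 0.01  3.85 -0.1 ]
1028 [0.44031215 0.22763638 0.04790935] ((440.49261474609375, 226.97802734375), (25.85052490234375, 26.42057991027832), 50.020206451416016)
```

>>> drive_tool:
  motion:
    - [[0,0.9,-0.06],[0,0,0],-1]
    - [[0,0.9,0],[0,0,0],-1]
    - [[0,0.9,0],[0,0,0],-1]
    - [[0,0.8,0],[0,0,0],-1]
    - [[0,0.3,0],[0,0,0],-1]
    - [[0,0,0],[0,0,0],1]
    - [[0,0,0],[0,0,0],1]
    - [[0,0,0],[0,0,0],1]
    - [[0,0,0],[0,0,0],1]
    - [[0,0,0],[0,0,0],1]
    - [[0,0,0],[0,0,0],1]
    - [[0,0,0],[0,0,0],1]

```text
time: 12.2
tool_pos: [0.4422, 0.2253, 0.0214]
tool_rot: [0.704, -0.703, -0.073, 0.072]
contact_force: [-0.9, -0.3, 5.6]
gripper_width: 0.256
```

>>> drive_tool:
  motion:
    - [[0,0,0],[0,0,0],1]
    - [[0,-0.8,0],[0,0,0],1]
    - [[0,-0.8,0],[0,0,0],1]
    - [[0,-0.8,0],[0,0,0],1]
    - [[0,-0.8,0],[0,0,0],1]

```text
time: 12.7
tool_pos: [0.4404, 0.2248, 0.1001]
tool_rot: [-0.703, 0.704, 0.072, -0.073]
contact_force: [0.3, -0.1, -0.8]
gripper_width: 0.258
```

```bash
python3 plan.py 0.6425 -0.0785 0.1 12
```

```text
pos [0.4404 0.2248 0.1001] yaw 11.75 t 12.7 F [ 0.3 -0.1 -0.8] w 0.258 j5 0.12
turn units [ 0.   -0.05 -0.02]
shift now-axes [  5.44  -0.   -13.52] target-axes [  5.39   0.   -13.55]
```

>>> drive_tool:
  motion:
    - [[0.39,0,-0.966],[0,0,0],1]
    - [[0.39,0,-0.966],[0,0,0],1]
    - [[0.39,0,-0.966],[0,0,0],1]
    - [[0.39,0,-0.966],[0,0,0],1]
    - [[0.39,0,-0.966],[0,0,0],1]
    - [[0.39,0,-0.966],[0,0,0],1]
    - [[0.39,0,-0.966],[0,0,0],1]
    - [[0.39,0,-0.966],[0,0,0],1]
    - [[0.39,0,-0.966],[0,0,0],1]
    - [[0.39,0,-0.966],[0,0,0],1]
    - [[0.39,0,-0.966],[0,0,0],1]
    - [[0.39,0,-0.966],[0,0,0],1]

```text
time: 13.9
tool_pos: [0.6145, -0.0357, 0.0991]
tool_rot: [0.704, -0.703, -0.072, 0.073]
contact_force: [-0.3, 0.8, -1.5]
gripper_width: 0.262
```

>>> drive_tool:
  motion:
    - [[0.39,0,-0.966],[0,0,0],1]
    - [[0.39,0,-0.966],[0,0,0],1]
    - [[0,0.8,0],[0,0,0],1]
    - [[0,0.8,0],[0,0,0],1]
    - [[0,0.7,0],[0,0,0],1]
    - [[0,0.4,0],[0,0,0],1]
    - [[0,0,0],[0,0,0],1]

```text
time: 14.6
tool_pos: [0.6417, -0.0777, 0.0299]
tool_rot: [0.704, -0.703, -0.071, 0.074]
contact_force: [0.2, -0.2, -1.6]
gripper_width: 0.265
```

```bash
python3 plan.py 0.6425 -0.0785 0.0265 12
```

```text
pos [ 0.6417 -0.0777  0.0299] yaw 11.75 t 14.6 F [ 0.2 -0.2 -1.6] w 0.265 j5 -0.44
turn units [-0.02 -0.05 -0.05]
shift now-axes [ 0.02  0.14 -0.04] target-axes [ 0.02  0.14 -0.04]
```

>>> drive_tool:
  motion:
    - [[0.02,0.07,-0.02],[0,0,0],1]
    - [[0,0.05,0],[0,0,0],1]
    - [[0,0,0],[0,0,0],1]
    - [[0,0,0],[0,0,0],0.1]
    - [[0,0,0],[0,0,0],0]
    - [[0,0,0],[0,0,0],-0.2]
    - [[0,0,0],[0,0,0],-0.2]
    - [[0,0,0],[0,0,0],-0.2]
    - [[0,-0.5,0],[0,0,0],-0.2]
    - [[0,-1,0],[0,0,0],-0.2]
    - [[0,-1,0],[0,0,0],-0.2]
    - [[0,-1,0],[0,0,0],-0.2]

```text
time: 15.8
tool_pos: [0.6443, -0.0787, 0.119]
tool_rot: [-0.703, 0.703, 0.073, -0.072]
contact_force: [-0.3, 0.8, -0.2]
gripper_width: 0.595
```

```bash
python3 plan.py 0.5523 0.3658 0.115 12;  python3 - <<'E'
from plant import manip;from h import *
s=manip.state();f=manip.grab_frame("wrist");cv2.imwrite("pics/w4.png",f["img"])
E
```

```text
pos [ 0.6443 -0.0787  0.119 ] yaw 11.74 t 15.8 F [-0.3  0.8 -0.2] w 0.595 j5 -0.44
turn units [ 0.   -0.05  0.01]
shift now-axes [1.000e-02 1.500e-01 1.816e+01] target-axes [ 0.1   0.16 18.16]
```

View pics/w4.png

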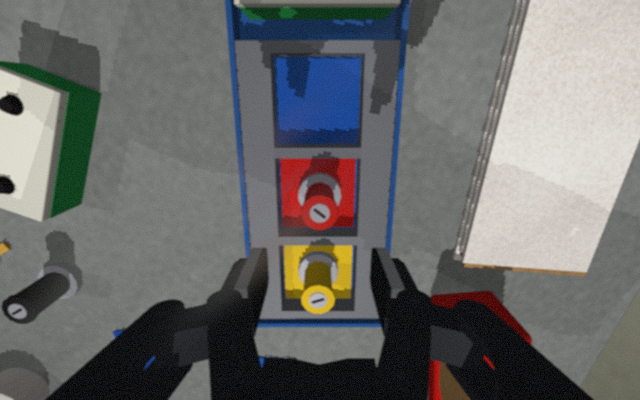

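The red lock (320,210) and the yellow lock (318,298) both stand upright in their pockets. Blue is next.

>>> drive_tool:
  motion:
    - [[0,0,0.955],[0,0,0],-1]
    - [[0,0,0.955],[0,0,0],-1]
    - [[0,0,0.955],[0,0,0],-1]
    - [[0,0,0.955],[0,0,0],-1]
    - [[0,0,0.955],[0,0,0],-1]
    - [[0,0,0.955],[0,0,0],-1]
    - [[0,0,0.955],[0,0,0],-1]
    - [[0,0,0.955],[0,0,0],-1]
    - [[0,0,0.955],[0,0,0],-1]
    - [[0,0,0.955],[0,0,0],-1]
    - [[0,0,0.955],[0,0,0],-1]
    - [[0,0,0.955],[0,0,0],-1]

```text
time: 17.05
tool_pos: [0.5858, 0.2029, 0.1179]
tool_rot: [0.703, -0.703, -0.073, 0.072]
contact_force: [-0.3, 0.4, -0.3]
gripper_width: 0.999
```

>>> drive_tool:
  motion:
    - [[0,0,0.955],[0,0,0],-1]
    - [[0,0,0.955],[0,0,0],-1]
    - [[0,0,0.955],[0,0,0],-1]
    - [[0,0,0.955],[0,0,0],-1]
    - [[0,0,0.955],[0,0,0],-1]
    - [[0,0,0.955],[0,0,0],-1]
    - [[0,0,0.955],[0,0,0],-1]
    - [[0,0,0],[0,0,0],-1]

```text
time: 17.85
tool_pos: [0.5513, 0.3679, 0.1179]
tool_rot: [0.704, -0.703, -0.074, 0.073]
contact_force: [-0.4, -0.7, -0.3]
gripper_width: 0.998
```

```bash
python3 plan.py 0.5523 0.3660 0.0195 12
python3 - <<'E'
from plant import manip;from h import *
s=manip.state();f=manip.grab_frame("wrist")
P=cloud(f,toolT(s,f));m=(abs(P[...,2]-.048)<.004)&(abs(P[...,0]-.552)<.03)&(abs(P[...,1]-.366)<.03)
q=P[m];print(len(q),q.mean(0),cv2.minAreaRect((q[:,:2]*1000).astype(np.float32)))
E
```

```text
pos [0.5513 0.3679 0.1179] yaw 11.91 t 17.85 F [-0.4 -0.7 -0.3] w 0.998 j5 0.27
turn units [-0.01 -0.02  0.01]
shift now-axes [ 0.02  3.94 -0.09] target-axes [ 0.02  3.94 -0.08]
1008 [0.55245531 0.36773659 0.04791071] ((552.5865478515625, 367.2262878417969), (26.083454132080078, 26.317243576049805), 5.4194793701171875)
```

>>> drive_tool:
  motion:
    - [[0.02,0.9,-0.05],[0,0,0],-1]
    - [[0,0.9,0],[0,0,0],-1]
    - [[0,0.9,0],[0,0,0],-1]
    - [[0,0.8,0],[0,0,0],-1]
    - [[0,0.4,0],[0,0,0],-1]
    - [[0,0,0],[0,0,0],1]
    - [[0,0,0],[0,0,0],1]
    - [[0,0,0],[0,0,0],1]
    - [[0,0,0],[0,0,0],1]
    - [[0,0,0],[0,0,0],1]
    - [[0,0,0],[0,0,0],1]
    - [[0,0,0],[0,0,0],1]

```text
time: 19.1
tool_pos: [0.5537, 0.3649, 0.0212]
tool_rot: [0.704, -0.703, -0.073, 0.071]
contact_force: [0.9, -0.6, 5.8]
gripper_width: 0.258
```

>>> drive_tool:
  motion:
    - [[0,0,0],[0,0,0],1]
    - [[0,-0.8,0],[0,0,0],1]
    - [[0,-0.8,0],[0,0,0],1]
    - [[0,-0.8,0],[0,0,0],1]
    - [[0,-0.8,0],[0,0,0],1]
    - [[0,-0.4,0],[0,0,0],1]

```text
time: 19.7
tool_pos: [0.5528, 0.3646, 0.1108]
tool_rot: [0.704, -0.703, -0.073, 0.072]
contact_force: [1.0, -0.3, -0.7]
gripper_width: 0.264
```

```bash
python3 plan.py 0.6275 -0.0065 0.11 12
```

```text
pos [0.5528 0.3646 0.1108] yaw 11.75 t 19.7 F [ 1.  -0.3 -0.7] w 0.264 j5 0.27
turn units [-0.   -0.05  0.01]
shift now-axes [ -0.1    0.03 -15.14] target-axes [ -0.17   0.03 -15.14]
```

>>> drive_tool:
  motion:
    - [[-0.01,0,-0.946],[0,0,0],1]
    - [[-0.01,0,-0.946],[0,0,0],1]
    - [[-0.01,0,-0.946],[0,0,0],1]
    - [[-0.01,0,-0.946],[0,0,0],1]
    - [[-0.01,0,-0.946],[0,0,0],1]
    - [[-0.01,0,-0.946],[0,0,0],1]
    - [[-0.01,0,-0.946],[0,0,0],1]
    - [[-0.01,0,-0.946],[0,0,0],1]
    - [[-0.01,0,-0.946],[0,0,0],1]
    - [[-0.01,0,-0.946],[0,0,0],1]
    - [[-0.01,0,-0.946],[0,0,0],1]
    - [[-0.01,0,-0.946],[0,0,0],1]

```text
time: 20.9
tool_pos: [0.6066, 0.085, 0.1083]
tool_rot: [0.703, -0.703, -0.072, 0.073]
contact_force: [-0.3, 0.2, -1.6]
gripper_width: 0.26
```

>>> drive_tool:
  motion:
    - [[0,0,-0.946],[0,0,0],1]
    - [[0,0,-0.946],[0,0,0],1]
    - [[0,0,-0.946],[0,0,0],1]
    - [[0,0,-0.946],[0,0,0],1]
    - [[0,0.8,0],[0,0,0],1]
    - [[0,0.8,0],[0,0,0],1]
    - [[0,0.8,0],[0,0,0],1]
    - [[0,0.6,0],[0,0,0],1]
    - [[0,0.15,0],[0,0,0],1]
    - [[0,0,0],[0,0,0],1]

```text
time: 21.9
tool_pos: [0.6259, -0.0066, 0.0297]
tool_rot: [0.704, -0.703, -0.072, 0.073]
contact_force: [-0.3, 0.2, -1.1]
gripper_width: 0.262
```

```bash
python3 plan.py 0.6275 -0.0065 0.0275 12
```

```text
pos [ 0.6259 -0.0066  0.0297] yaw 11.75 t 21.9 F [-0.3  0.2 -1.1] w 0.262 j5 -0.33
turn units [-0.01 -0.05 -0.02]
shift now-axes [ 0.06  0.09 -0.01] target-axes [ 0.06  0.09 -0.01]
```

>>> drive_tool:
  motion:
    - [[0.05,0.06,0],[0,0,0],1]
    - [[0,0.05,0],[0,0,0],1]
    - [[0,0,0],[0,0,0],1]
    - [[0,0,0],[0,0,0],0.1]
    - [[0,0,0],[0,0,0],0]
    - [[0,0,0],[0,0,0],-0.2]
    - [[0,0,0],[0,0,0],-0.2]
    - [[0,0,0],[0,0,0],-0.2]
    - [[0,-0.5,0],[0,0,0],-0.2]
    - [[0,-1,0],[0,0,0],-0.2]
    - [[0,-1,0],[0,0,0],-0.2]
    - [[0,-1,0],[0,0,0],-0.2]

```text
time: 23.1
tool_pos: [0.628, -0.0065, 0.1175]
tool_rot: [-0.703, 0.703, 0.073, -0.072]
contact_force: [0.3, -0.8, 0.3]
gripper_width: 0.601
```

```bash
python3 plan.py 0.423 -0.0778 0.12 -10.6;  python3 - <<'E'
from plant import manip;from h import *
s=manip.state();f=manip.grab_frame("wrist");cv2.imwrite("pics/w5.png",f["img"])
P=cloud(f,toolT(s,f));c=np.array([.6093,.077]);
m=(abs(P[...,2]-.046)<.003)&(np.hypot(P[...,0]-c[0],P[...,1]-c[1])<.065)
q=P[m];print(len(q),q.mean(0),cv2.minAreaRect((q[:,:2]*1000).astype(np.float32)))
m=(P[...,2]>.0495)&(np.hypot(P[...,0]-c[0],P[...,1]-c[1])<.055)
n,l,st,ce=cv2.connectedComponentsWithStats(m.astype(np.uint8))
for i in range(1,n):
  if st[i,4]>15: print(st[i,4],P[l==i].mean(0))
E
```

```text
pos [ 0.628  -0.0065  0.1175] yaw 11.74 t 23.1 F [ 0.3 -0.8  0.3] w 0.601 j5 -0.33
turn units [0.   4.47 0.01]
shift now-axes [-8.61 -0.11 -1.12] target-axes [-7.54 -0.1  -4.31]
13899 [0.60971958 0.07922026 0.04589102] ((610.0201416015625, 78.12560272216797), (100.32315826416016, 55.89395523071289), 11.772521018981934)
248 [0.58114346 0.07195661 0.05321574]
239 [0.6389599  0.08392041 0.05329591]
```

View pics/w5.png

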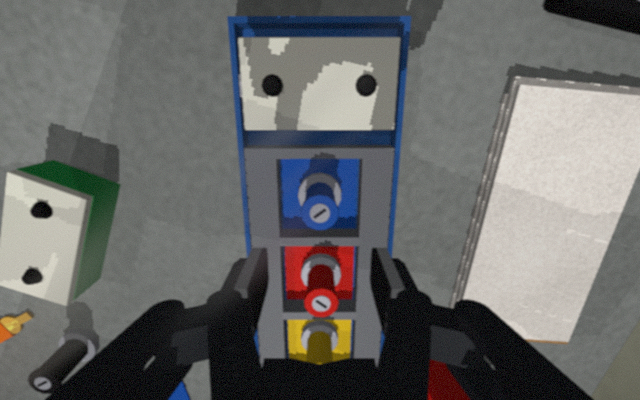

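All three locks stand in their own pockets: blue (320,212), red (321,303), and yellow (319,340, partly hidden). The fixed box's lugs, at (272,85) and (367,85), give its centre as (0.6100, 0.0780) and its yaw as 11.75°. Now the loose key box.

>>> drive_tool:
  motion:
    - [[0,0,0],[0,0.9,0],-1]
    - [[0,0,0],[0,0.9,0],-1]
    - [[0,0,0],[0,0.9,0],-1]
    - [[0,0,0],[0,0.9,0],-1]
    - [[0,0,0],[0,0.87,0],-1]
    - [[-0.94,0,-0.54],[0,0,0],-1]
    - [[-0.94,0,-0.54],[0,0,0],-1]
    - [[-0.94,0,-0.54],[0,0,0],-1]
    - [[-0.94,0,-0.54],[0,0,0],-1]
    - [[-0.94,0,-0.54],[0,0,0],-1]
    - [[-0.94,0,-0.54],[0,0,0],-1]
    - [[-0.94,0,-0.54],[0,0,0],-1]

```text
time: 24.35
tool_pos: [0.448, -0.0694, 0.1162]
tool_rot: [-0.704, 0.704, -0.065, 0.066]
contact_force: [-0.6, -0.5, 0.5]
gripper_width: 1.0
```

>>> drive_tool:
  motion:
    - [[-0.94,0,-0.54],[0,0,0],-1]
    - [[0,0,0],[0,0,0],-1]

```text
time: 24.55
tool_pos: [0.4213, -0.0785, 0.1156]
tool_rot: [-0.704, 0.704, -0.066, 0.066]
contact_force: [0.2, -0.6, 0.4]
gripper_width: 1.0
```

```bash
cat > box.py <<'E'
"""box.py x y zlid: lid of a key box near x,y from the wrist camera: rectangle in world, lugs in tool axes"""
import sys;from plant import manip;from h import *
x,y,z=map(float,sys.argv[1:4]);s=manip.state();f=manip.grab_frame("wrist");T=toolT(s,f);P=cloud(f,T)
cv2.imwrite(f"pics/box{s['time']:.1f}.png",f["img"])
near=np.hypot(P[...,0]-x,P[...,1]-y)<.065
q=P[near&(abs(P[...,2]-z)<.003)];print(len(q),q.mean(0).round(4),cv2.minAreaRect((q[:,:2]*1000).astype(np.float32)))
W=T@np.linalg.inv(f["T_tool_cam"])
n,l,st,_=cv2.connectedComponentsWithStats((near&(P[...,2]>z+.004)&(P[...,2]<z+.01)).astype(np.uint8))
L=[P[l==i].mean(0) for i in range(1,n) if st[i,4]>60]
for p in L: print("lug",p.round(4),"tool",((p-W[:3,3])@W[:3,:3]).round(4))
if len(L)==2: m=(L[0]+L[1])/2;d=L[1]-L[0];print("mid",m.round(4),"tool",((m-W[:3,3])@W[:3,:3]).round(4),"ang",np.degrees(np.arctan2(d[1],d[0])).round(2),"dist",np.linalg.norm(d).round(4))
E
python3 plan.py 0.423 -0.0778 0.0125 -10.6; python3 box.py .423 -.0778 .042
```

```text
pos [ 0.4213 -0.0785  0.1156] yaw -10.71 t 24.55 F [ 0.2 -0.6  0.4] w 1.0 j5 -0.17
turn units [ 0.   -0.02  0.  ]
shift now-axes [0.06 4.12 0.04] target-axes [0.06 4.12 0.04]
9537 [ 0.4236 -0.0734  0.0418] ((422.9018249511719, -77.15535736083984), (100.33533477783203, 56.12409973144531), 79.58256530761719)
lug [ 0.4284 -0.0472  0.0476] tool [0.0012 0.0679 0.032 ]
lug [ 0.4176 -0.1058  0.0476] tool [ 0.0015  0.068  -0.0275]
mid [ 0.423  -0.0765  0.0476] tool [0.0013 0.0679 0.0023] ang -100.42 dist 0.0596
```

>>> drive_tool:
  motion:
    - [[0.05,0.9,0.06],[0,0,0],-1]
    - [[0,0.9,0],[0,0,0],-1]
    - [[0,0.9,0],[0,0,0],-1]
    - [[0,0.8,0],[0,0,0],-1]
    - [[0,0.6,0],[0,0,0],-1]
    - [[0,0,0],[0,0,0],0.2]
    - [[0,0,0],[0,0,0],1]
    - [[0,0,0],[0,0,0],1]
    - [[0,0,0],[0,0,0],1]
    - [[0,0,0],[0,0,0],1]
    - [[0,0,0],[0,0,0],1]

```text
time: 25.7
tool_pos: [0.4258, -0.077, 0.0142]
tool_rot: [-0.704, 0.704, -0.065, 0.066]
contact_force: [0.8, 0.1, 4.0]
gripper_width: 0.642
```

>>> drive_tool:
  motion:
    - [[0,-0.6,0],[0,0,0],1]
    - [[0,-0.8,0],[0,0,0],1]
    - [[0,-0.9,0],[0,0,0],1]
    - [[0,-0.9,0],[0,0,0],1]
    - [[0,-0.9,0],[0,0,0],1]
    - [[0,0,0],[0,0,0],1]

```text
time: 26.3
tool_pos: [0.4266, -0.0775, 0.1186]
tool_rot: [-0.703, 0.705, -0.063, 0.068]
contact_force: [0.4, -0.6, -1.8]
gripper_width: 0.644
```

```bash
python3 plan.py 0.61 0.078 0.14 -78.25; python3 box.py .423 -.0778 .1445
```

```text
pos [ 0.4266 -0.0775  0.1186] yaw -10.61 t 26.3 F [ 0.4 -0.6 -1.8] w 0.644 j5 -0.17
turn units [-0.03 13.53  0.07]
shift now-axes [ 6.07 -0.83  7.46] target-axes [-4.6  -0.86  8.45]
23086 [ 0.4283 -0.0658  0.1461] ((426.85821533203125, -73.00940704345703), (90.64386749267578, 82.07203674316406), 78.376708984375)
lug [ 0.4318 -0.0476  0.1515] tool [-0.0002 -0.0329  0.0304]
lug [ 0.3986 -0.0672  0.1516] tool [-0.0292 -0.0333  0.005 ]
lug [ 0.4581 -0.0776  0.1515] tool [ 0.0311 -0.0327  0.0057]
lug [ 0.3894 -0.0634  0.1513] tool [-0.039 -0.033  0.007]
lug [ 0.4209 -0.105   0.151 ] tool [-0.0004 -0.0324 -0.0281]
```

>>> drive_tool:
  motion:
    - [[0,0,0],[0,0.966,0],1]
    - [[0,0,0],[0,0.966,0],1]
    - [[0,0,0],[0,0.966,0],1]
    - [[0,0,0],[0,0.966,0],1]
    - [[0,0,0],[0,0.966,0],1]
    - [[0,0,0],[0,0.966,0],1]
    - [[0,0,0],[0,0.966,0],1]
    - [[0,0,0],[0,0.966,0],1]
    - [[0,0,0],[0,0.966,0],1]
    - [[0,0,0],[0,0.966,0],1]
    - [[0,0,0],[0,0.966,0],1]
    - [[0,0,0],[0,0.966,0],1]

```text
time: 27.55
tool_pos: [0.4232, -0.0763, 0.1129]
tool_rot: [-0.583, 0.584, -0.401, 0.398]
contact_force: [0.3, 0.6, -1.4]
gripper_width: 0.64
```

>>> drive_tool:
  motion:
    - [[0,0,0],[0,0.966,0],1]
    - [[0,0,0],[0,0.966,0],1]
    - [[-0.92,0,0.8],[0,0,0],1]
    - [[-0.92,0,0.8],[0,0,0],1]
    - [[-0.92,0,0.8],[0,0,0],1]
    - [[-0.92,0,0.8],[0,0,0],1]
    - [[-0.92,0,0.8],[0,0,0],1]
    - [[0,0,0],[0,0,0],1]

```text
time: 28.35
tool_pos: [0.4988, 0.0585, 0.1132]
tool_rot: [-0.549, 0.55, -0.446, 0.444]
contact_force: [-0.6, -1.4, -2.6]
gripper_width: 0.643
```

```bash
python3 plan.py 0.61 0.078 0.09 -78.25; python3 box.py .61 .078 .046; ls pics
```

```text
pos [0.4988 0.0585 0.1132] yaw -78.04 t 28.35 F [-0.6 -1.4 -2.6] w 0.643 j5 1.33
turn units [ 0.03  0.04 -0.02]
shift now-axes [0.16 0.92 4.51] target-axes [0.14 0.93 4.51]
10822 [0.5975 0.0755 0.0459] ((594.6411743164062, 74.93572998046875), (71.1844253540039, 56.179351806640625), 11.626701354980469)
lug [0.5808 0.072  0.0516] tool [0.0039 0.0614 0.0832]
box24.6.png
box26.3.png
box28.4.png
c1.png
scene0.npz
scene0.png
top0.npz
top0.png
w1.png
w2.png
w3.png
w4.png
w5.png
```

>>> drive_tool:
  motion:
    - [[0.17,0,0.894],[0.03,0.04,0],1]
    - [[0,0,0.894],[0,0,0],1]
    - [[0,0,0.894],[0,0,0],1]
    - [[0,0,0.894],[0,0,0],1]
    - [[0,0,0.894],[0,0,0],1]
    - [[0,0,0],[0,0,0],1]
    - [[0,0,0],[0,0,0],1]

```text
time: 29.1
tool_pos: [0.6082, 0.0736, 0.1141]
tool_rot: [-0.548, 0.548, -0.448, 0.447]
contact_force: [0.2, 0.9, -2.6]
gripper_width: 0.64
```

```bash
python3 plan.py 0.61 0.078 0.0605 -78.25; python3 box.py .61 .078 .14
python3 - <<'E'
from plant import manip;import cv2
f=manip.grab_frame("wrist");cv2.imwrite("pics/w6.png",f["img"])
E
```

```text
pos [0.6082 0.0736 0.1141] yaw -78.48 t 29.1 F [ 0.2  0.9 -2.6] w 0.64 j5 1.37
turn units [ 0.01 -0.05 -0.  ]
shift now-axes [-0.16  2.14  0.11] target-axes [-0.16  2.14  0.11]
22933 [0.6196 0.0761 0.1417] ((612.3810424804688, 74.7030029296875), (90.40762329101562, 82.33963775634766), 10.424820899963379)
lug [0.6377 0.0798 0.1469] tool [-0.0002 -0.0329  0.0301]
lug [0.6071 0.1031 0.147 ] tool [-0.0292 -0.033   0.0048]
lug [0.6197 0.0442 0.1471] tool [ 0.0311 -0.033   0.0054]
lug [0.6071 0.1131 0.147 ] tool [-0.0389 -0.033   0.0068]
lug [0.5805 0.0681 0.1466] tool [-0.0002 -0.0325 -0.0282]
```

View pics/w6.png

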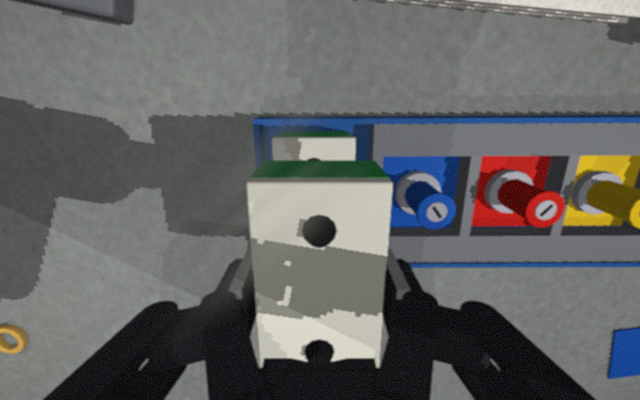

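>>> drive_tool:
  motion:
    - [[-0.15,0.5,0.07],[0,-0.05,0],1]
    - [[0,0.5,0],[0,0,0],1]
    - [[0,0.3,0],[0,0,0],1]
    - [[0,0,0],[0,0,0],1]
    - [[0,0,0],[0,0,0],1]

```text
time: 29.7
tool_pos: [0.6102, 0.0786, 0.0827]
tool_rot: [0.549, -0.548, 0.446, -0.446]
contact_force: [0.1, -0.2, -2.1]
gripper_width: 0.646
```

```bash
python3 plan.py 0.6091 0.0778 0.0605 -78.25; python3 box.py .61 .078 .108|grep -v '0.03[0-9]*\]$'
python3 - <<'E'
from plant import manip;from h import *
f=manip.grab_frame("scene");cv2.imwrite("pics/s2.png",cv2.resize(f["img"][170:290,210:420],None,fx=3.5,fy=3.5,interpolation=cv2.INTER_CUBIC))
E
```

```text
pos [0.6102 0.0786 0.0827] yaw -78.18 t 29.7 F [ 0.1 -0.2 -2.1] w 0.646 j5 1.37
turn units [-0.02  0.01 -0.  ]
shift now-axes [ 0.02  0.89 -0.05] target-axes [ 0.02  0.89 -0.05]
19414 [0.6212 0.081  0.1102] ((613.9153442382812, 79.57981872558594), (90.58956909179688, 82.33880615234375), 11.959138870239258)
lug [0.6091 0.1081 0.1152] tool [-0.0292 -0.0325  0.0051]
lug [0.6219 0.0489 0.115 ] tool [ 0.0314 -0.0323  0.0055]
lug [0.6088 0.118  0.115 ] tool [-0.0389 -0.0322  0.0068]
lug [0.5826 0.073  0.1149] tool [-0.0002 -0.0322 -0.0281]
```

View pics/s2.png

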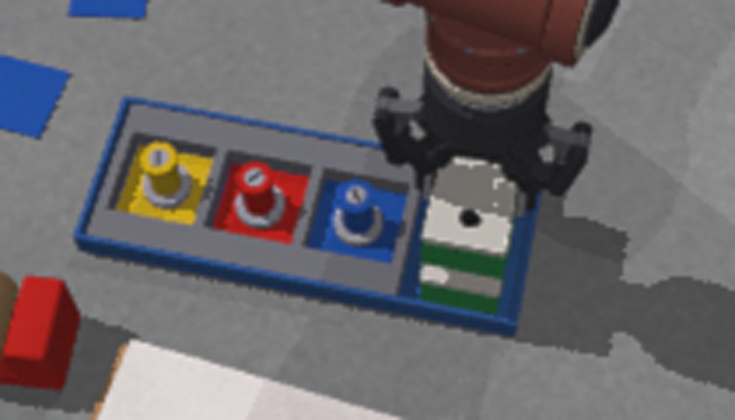

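>>> drive_tool:
  motion:
    - [[0.02,0.2,-0.05],[0,0,0],1]
    - [[0,0.2,0],[0,0,0],1]
    - [[0,0.15,0],[0,0,0],1]
    - [[0,0.1,0],[0,0,0],1]
    - [[0,0.06,0],[0,0,0],1]
    - [[0,0,0],[0,0,0],1]

```text
time: 30.4
tool_pos: [0.6093, 0.0778, 0.0652]
tool_rot: [0.549, -0.548, 0.445, -0.446]
contact_force: [-0.4, -0.0, -1.8]
gripper_width: 0.646
```

```bash
python3 plan.py 0.6091 0.0778 0.0605 -78.25
```

```text
pos [0.6093 0.0778 0.0652] yaw -78.18 t 30.4 F [-0.4 -0.  -1.8] w 0.646 j5 1.37
turn units [-0.02  0.01 -0.  ]
shift now-axes [-0.    0.19 -0.01] target-axes [-0.    0.19 -0.01]
```

>>> drive_tool:
  motion:
    - [[0,0.08,0],[0,0,0],1]
    - [[0,0,0],[0,0,0],1]
    - [[0,0.08,0],[0,0,0],1]
    - [[0,0,0],[0,0,0],1]

```text
time: 30.8
tool_pos: [0.6093, 0.0778, 0.0613]
tool_rot: [0.549, -0.548, 0.445, -0.446]
contact_force: [-0.7, 0.2, -1.6]
gripper_width: 0.64
```

>>> drive_tool:
  motion:
    - [[0,0.06,0],[0,0,0],1]
    - [[0,0,0],[0,0,0],1]
    - [[0,0,0],[0,0,0],1]

```text
time: 31.1
tool_pos: [0.6096, 0.0778, 0.0603]
tool_rot: [0.55, -0.548, 0.445, -0.447]
contact_force: [-0.1, 0.7, -1.0]
gripper_width: 0.644
```

>>> drive_tool:
  motion:
    - [[0,0.05,0],[0,0,0],1]
    - [[0,0,0],[0,0,0],1]
    - [[0,0.04,0],[0,0,0],1]
    - [[0,0,0],[0,0,0],1]

```text
time: 31.5
tool_pos: [0.6097, 0.0778, 0.0602]
tool_rot: [0.549, -0.548, 0.445, -0.446]
contact_force: [-6.0, -0.3, 11.2]
gripper_width: 0.644
```

>>> drive_tool:
  motion:
    - [[0,0,0],[0,0,0],-0.4]
    - [[0,0,0],[0,0,0],-0.6]
    - [[0,0,0],[0,0,0],-0.7]
    - [[0,0,0],[0,0,0],-0.7]
    - [[0,-0.4,0],[0,0,0],-0.7]
    - [[0,-0.8,0],[0,0,0],-0.7]
    - [[0,-1,0],[0,0,0],-0.7]
    - [[0,-1,0],[0,0,0],-0.7]
    - [[0,0,-1],[0,0,0],-0.7]
    - [[0,0,-1],[0,0,0],-0.7]
    - [[0,0,-1],[0,0,0],-0.7]
    - [[0,0,-1],[0,0,0],-0.7]

```text
time: 32.7
tool_pos: [0.5107, 0.0571, 0.1383]
tool_rot: [0.55, -0.548, 0.445, -0.447]
contact_force: [-0.0, -0.2, 0.1]
gripper_width: 0.853
```

```bash
python3 box.py .61 .078 .088
python3 - <<'E'
from plant import manip;from h import *
f=manip.grab_frame("scene");P=cloud(f)
cv2.imwrite("pics/s3.png",cv2.resize(f["img"][110:300,190:490],None,fx=2.6,fy=2.6,interpolation=cv2.INTER_CUBIC))
m=(abs(P[...,2]-.09)<.006)&(np.hypot(P[...,0]-.61,P[...,1]-.078)<.07);q=P[m]
c=np.linalg.lstsq(np.c_[q[:,:2],np.ones(len(q))],q[:,2],rcond=None)[0];print(len(q),"tilt deg",np.degrees(c[:2]).round(2),np.median(q[:,2]))
E
```

```text
13877 [0.6009 0.0764 0.0879] ((597.5362548828125, 75.64793395996094), (80.05533599853516, 56.243717193603516), 11.719757080078125)
lug [0.634  0.0831 0.0934] tool [-1.000e-04  4.530e-02  1.259e-01]
lug [0.5794 0.0718 0.0937] tool [-0.0003  0.0449  0.07  ]
mid [0.6067 0.0775 0.0935] tool [-0.0002  0.0451  0.098 ] ang -168.34 dist 0.0558
879 tilt deg [ 0.04 -0.33] 0.08976379598749351
```

View pics/s3.png

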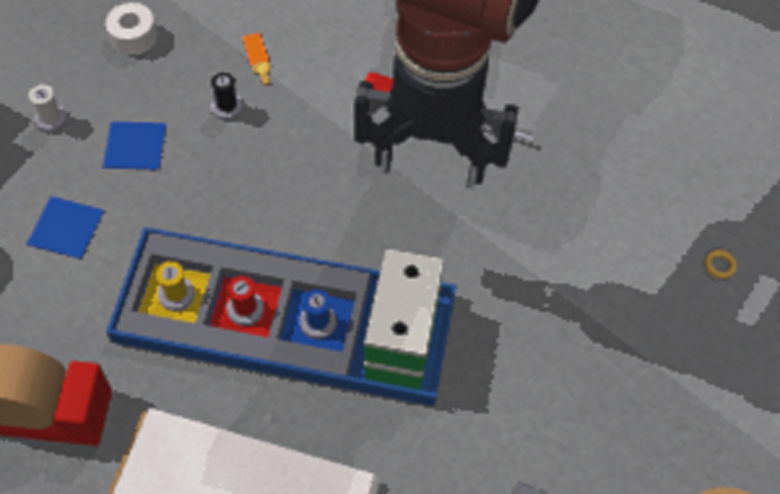

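The loose box's lid reads 87.9 mm (46 + 42 = 88 mm if seated) and is level. All three locks stand in their pockets, black (225,92) and white (42,105) are unmoved, and the arm is clear. Handing in.

```bash
python3 -c "
from plant import manip
print(manip.job_done())"
```

```text
the job is handed in; nothing more can be done
None
```

I put the yellow, red and blue locks upright in the pockets with their own colour of liner. Only after that did I stack the loose key box on the caddy's key box. I handed the job in at about 33 s.

**Last checks:**
- **Seating:** the stacked lid read 87.9 mm from the wrist camera, against 88 mm if fully seated. Its tilt was about 0.3°, and its yaw matched the caddy's at 11.7°. The box met firm contact (11 N) at the expected height before I let go.
- **Locks:** the final picture shows all three locks standing in their pockets. The black and white locks were still standing where they were, judged by eye rather than measured again.
- **Arm:** the gripper was open and clear of everything when I handed in.

**Disagreements:**
- **Lid height:** the scene camera read it as 89.8 mm. That camera read about 1.5 mm high on everything else too, so I trusted the wrist reading.
- **Lug spacing:** the last wrist view gave 56 mm between the stacked box's lugs instead of 60 mm. I think one lug was partly cut off at the edge of the frame.

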